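Draw a spectral lamp from its guarded rack and hold it tipped for inspection

ROBOT

A 6-joint arm with a two-finger parallel gripper is mounted at the origin on a cart in front of the work surface, level with it; the furniture and walls round the work are solid. World frame = base frame: x ahead of the robot, y to its left, z up, the work surface at z = 0. Lengths are in m, angles in rad, forces in N, time in s.
With the tool pointing down it reaches from about 0.3 to 0.775 m from the base axis. Payload 14.6 kg.
Tool frame: the origin (TCP) lies midway between the tips of the shut fingers; the grasp point (between the pads) lies 19 mm behind it (ctrl.tcp_to_grasp is the z of the grasp point in the tool frame, in m); z points along the fingers, y is the line along which they close (so a half turn about z gives the same grasp; the last joint's range is limited). The gripper opens to 94 mm and grips with 3 to 60 N. Pads are 16 mm wide; open, the fingers measure 119 mm over their backs; the gripper's body (75 mm by 177 mm) begins 78 mm behind the grasp point.
Start: joints at [-1.186, 0.3, 1.521, -0, 1.321, -0.067], TCP at [0.24, -0.495, 0.178] pointing down, gripper open.
Joint ranges: [-3.03, 3.03], [-0.79, 2.21], [0.23, 2.52], [-1.04, 4.18], [0, 3.07], [-2.55, 2.55]. Speed limits (rad/s): [2.22, 2.22, 2.57, 3.14, 3.14, 3.14].

INTERFACE

Orientations are given as [roll, pitch, yaw] about the fixed x, y, z axes, in that order (R = Rz(yaw) Ry(pitch) Rx(roll)).
In Python, from station import monitor, camera, ctrl gives the robot as it stands.
- The arm moves only by the tool apply_moves, never from a script. Its argument "plan" is one flat list of numbers, 4 for each row, row after row: the shift along the tool's x, y, z in mm, then the turn about the tool's z in rad. In form: [dx, dy, dz, spin, dx, dy, dz, spin, ...]. A call has 1 to 20 rows; each row shifts and turns the commanded pose from where the row before left it, along the tool's axes as they then stand; what a row does not reach is not made up. A row lasts 1/10 s, in which the tool goes at most 50 mm and 8.59 degrees, less where a joint would pass 70% of its speed; a pose out of reach is approached as far as the arm can. A call is refused whole if a number of a shift passes 50 or a number of a turn 0.15, either way. A call with a gripper value outside its range is refused whole. "hand" is the gripper command: -1 is shut, 1 is fully open, values between are in proportion, set as the call begins (left out, the last holds). The fingers move at their own pace and stop on an object; "squeeze" is the grip in N (left out, the last holds). Time passes only in rows, so rows that do not move let the fingers close. It gives the time, the measured TCP pose, the force, the opening and the grip force at its end, in the units of the state.
- monitor.get_obs(): the state, without advancing time (a new reading comes with each control period).
- camera(name): name is "scene" or "top" or "wrist"; returns a dict with "image" (420x560x3 uint8, red, green, blue), "range_z" (420x560 float32, m along the optical axis (not along the pixel's ray), 0 where there is no reading), "mtx" (3x3 intrinsics, pixels), "rvec" (rotation vector, rad) and "tvec" (3), from world to camera coordinates, as OpenCV has them. Camera axes: x right, y down, z forward; pixel columns grow to the right and rows downward; lengths in m; the calibration is good to about 2 mm. The wrist camera is an equidistant fisheye: a pixel r from the principal point sees the ray r / f radians off the axis. A picture is of the moment at which its call begins.
- ctrl.hand_in(): hands the job in; it is judged then, once.
The state is a dict: "time_s": time; "qpos": joint angles; "joint_vel": joint speeds; "tau": joint torques, N m; "ee_pos": TCP position; "eef_rot": TCP orientation; "force": force on the tool from outside, world axes, zero at the start; "moment": the same for the moment, N m; "grip_width": finger opening in m; "grip_force": force on a finger pad.
Only numpy, scipy, OpenCV 4.12 (cv2) and the standard library are available. Lean on these libraries where they do the work, as an engineer would, in place of code of your own. Each camera call takes 0.05 s, during which the arm holds its last target. There are 200 camera calls.

TASK

Swing the guard door of the lamp rack wide open by its upright handle, at least square to the rack, and leave it open. Draw the spectral lamp straight up out of its socket in the rack, tip it about 60 degrees from upright, window end still the higher, and finish while holding it still like that for inspection, all of it clear above the top of the rack and carried by the gripper alone. Leave the lamp that stands on the worktop, the blanking plug in the rack's other socket and the other loose things where they are.

Things in the scene. Friction and masses are not known exactly. Their poses are not given: they have to be found in the camera images.
- lamp_rack: White lamp rack, fixed: open tub 110 (x) by 170 mm (y), back and side walls 55 mm high, front 34 mm. Origin at the centre of its underside on the worktop; x points to its back, y to its left, the front with the door faces -x. Two round sockets, 40 mm wide, at y = +38 and -38 mm, floor at z = 10 mm, rim at 32 mm; one holds the lamp, the other a plug. 162 mm high with the door; handle peg to 172 mm.
- guard (a joint): Rack's guard door, rad: 0 closed, grows opening (clockwise from above), 1.57 square to the rack, 2.2 stop. Upright hinge at the rack's front left corner; the right end swings forward, then left. Clear panel in a metal frame, 170 mm wide, z 38 to 160 mm; its top flange (underside z 158, 76 mm deep) lies over the lamp and bars it until opened. Turns lightly (0.5 N), stays put; may start ajar.
- guard_handle (a point): Grip point on the door's handle: a round upright steel peg 12 mm thick with a free top at z = 172 mm, clear from z = 105 mm up, 42 mm in front of the door panel near the middle of its width, on the free side, on a foot at z = 98 mm. The point is on the peg's axis at z = 145 mm; its axes turn with the door.
- guard_hinge (a point): Point on the door's upright hinge axis at the height of the handle point (z = 145 mm); fixed to the rack. The handle is 118 mm from it. Behind and left of the rack stands a computer tower 0.4 m high, its near right corner at about x = 0.58, y = 0.05 m: keep the arm clear of it.
- lamp_center (a point): Centre (half-way up, 70 mm above the foot) of the spectral lamp in the rack: glass tube 37 mm in diameter, 140 mm long, dark base (34 mm) at the foot, narrower neck with the window at the top (from 85 mm up). z runs from foot to window. About 0.13 kg; best gripped round the tube 60 to 80 mm above the foot. In the rack the foot stands at z = 10 mm.
- plug_center (a point): Centre of the black blanking plug in the other socket, 42 mm in diameter, 32 mm high, its top at z = 42 mm. Leave alone.
- spare_lamp_center (a point): Centre of a second spectral lamp of the same shape, 37 x 140 mm, standing on the worktop to the left. Leave alone.
- beaker_center (a point): Centre of a glass beaker 58 mm wide, 68 mm high on the worktop to the left. Leave alone.
- weight_center (a point): Centre of a knobbed calibration weight 28 mm wide, 52 mm high, in front of the rack, to the right. Leave alone.
- cup_center (a point): Centre of an open crucible 43 mm wide, 34 mm high on the worktop to the right. Leave alone.
- lamp: The spectral lamp in the rack; origin at its foot, z from foot to window.
There are look-alikes about, which are no part of the job. Leave any green or red look-alike of the lamp alone.

How it is judged:
On the way, in this order (a step that is already met when the one before it is completed fails the run):
1. the guard door is swung at least square to the rack (1.45 rad) while the lamp still stands in its socket (value of joint guard above 1.45 rad and height (world z) of lamp_center below 0.09 m), for 0.2 s.
2. the lamp is drawn upright (within 20 degrees) out of its socket, its foot at least 8 mm above it, held by the fingers (height (world z) of lamp_center above 0.11 m and angle between lamp_center's own z axis and vertical below 0.35 rad and contact force between the fingers and lamp above 0.5 N), for 0.1 s.
At the end, for the whole second after the job is handed in: The fingers hold the lamp still, its centre more than 200 mm above the worktop (about where all of it is above the rack), tipped 45 to 75 degrees from upright with the window end higher, not touching rack or door; the door is still open by at least 1.40 rad (height (world z) of lamp_center above 0.2 m and angle between lamp_center's own z axis and vertical between 0.78 and 1.31 rad and contact force between the fingers and lamp above 0.5 N and contact force between lamp and lamp_rack below 0.05 N and linear speed of lamp below 0.03 m/s and angular speed of lamp below 0.2 rad/s and value of joint guard above 1.4 rad); the arm keeps its last pose, push and grip.
It fails at once if the blanking plug, the other lamp, the beaker, the weight or the crucible is displaced by more than 20 mm (distance of any of plug_center, spare_lamp_center, beaker_center, weight_center, cup_center from where it was at the start of the episode above 0.02 m).
It also fails if it takes over 51 s, if anything falls off the work surface, if the arm or the gripper's body presses on something with over 40 N, if the wrist force passes 120 N, or if a joint passes its speed limit or range.

## Working session

There is one attempt and no reset: what is moved stays moved. The work goes in short steps, Python scripts to look and compute and a tool call to move; the robot and the scene stay as the last step left them, time stands still between calls to the robot, and variables do not carry over. Pictures are saved under pics/ and viewed, at most 10 in all, crops included, and the job is handed in when it is done.

Besides the shell and the picture viewer there is one more tool, called in YAML: its name, and indented under it one key for each argument. apply_moves: Moves the arm, as the interface text tells. Its arguments: {"type":"object","properties":{"plan":{"type":"array","items":{"type":"number"}},"hand":{"type":"number"},"squeeze":{"type":"number"}},"required":["plan"]}

```bash
ls; mkdir -p pics; cat > h.py <<'E'
import numpy as np, cv2
from station import monitor, camera, ctrl
def snap(n,tag):
    c=camera(n); cv2.imwrite(f'pics/{tag}.png',c['image'][:,:,::-1]); np.savez(f'pics/{tag}.npz',**c); return c
def pts(c):
    "world points per pixel (pinhole)"
    R=cv2.Rodrigues(np.array(c['rvec'],float))[0]; t=np.array(c['tvec'],float).ravel(); z=c['range_z']; K=np.array(c['mtx'])
    v,u=np.mgrid[:z.shape[0],:z.shape[1]]
    p=np.stack([(u-K[0,2])/K[0,0]*z,(v-K[1,2])/K[1,1]*z,z],-1)
    return (p-t)@R
E
python3 - <<'E'
from h import *
a=snap('scene','s0'); b=snap('top','t0')
o=monitor.get_obs(); print(o)
print(ctrl.tcp_to_grasp)
for c in(a,b):
    R=cv2.Rodrigues(np.array(c['rvec'],float))[0]; print(-R.T@np.array(c['tvec']).ravel(), R[2])
E
```

```text
pics
{'time_s': 0.1, 'qpos': array([-1.18567039e+00,  3.00387682e-01,  1.52151388e+00, -1.28414584e-05,
        1.32068609e+00, -6.66517627e-02]), 'joint_vel': array([ 0.00054841, -0.00208249, -0.00229121,  0.00043972, -0.00159871,
       -0.00058885]), 'tau': array([ 1.16150084e-03, -5.32644260e+01, -3.53281546e+01,  7.09568267e-02,
        2.34990043e-02, -6.81066263e-05]), 'ee_pos': array([ 0.23998269, -0.49459642,  0.17776052]), 'eef_rot': array([-3.14059903e+00, -5.38584194e-05,  4.51780858e-01]), 'force': array([0.38962849, 0.68685724, 0.28406258]), 'moment': array([0.00916978, 0.02015016, 0.01254618]), 'grip_force': 0.0, 'grip_width': 0.09370247819399045}
-0.0188
[1.50707106 0.25637905 0.94049919] [-0.74261592 -0.22043664 -0.63239962]
[ 0.31104874 -0.06721545  1.16831368] [ 0.17084068  0.01701906 -0.98515167]
```

View pics/s0.png

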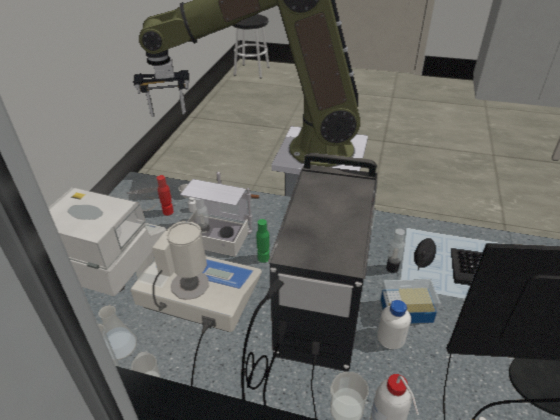

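View pics/t0.png

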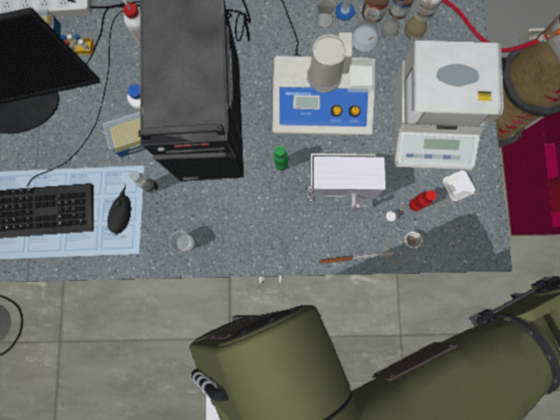

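The top view shows the rack at (347,180) with its peg near (357,200). The green look-alike is at (281,158), red at (424,200), the weight at (391,216) and the crucible at (413,240). In the scene view the lamp appears at about (200,213), seen from behind, and the plug at (227,232).

```bash
python3 - <<'E'
from h import *
a=dict(np.load('pics/s0.npz')); b=dict(np.load('pics/t0.npz'))
A=a['image'][160:270,140:290,::-1]; B=b['image'][130:260,270:440,::-1]
A=cv2.resize(A,(800,587),interpolation=cv2.INTER_CUBIC)[:, :]
B=cv2.resize(B,(784,600),interpolation=cv2.INTER_CUBIC)
cv2.imwrite('pics/a1.png',A); cv2.imwrite('pics/b1.png',B)
P=pts(b); Q=pts(a)
np.set_printoptions(precision=3,suppress=True)
for lo,hi in((.15,.168),(.168,.18)):
    m=(P[...,2]>lo)&(P[...,2]<hi)&(b['range_z']>0); m[:130]=0; m[260:]=0; m[:,:290]=0; m[:,400:]=0
    v,u=np.nonzero(m); print(lo,len(v))
    if len(v)>4:
        print(cv2.minAreaRect(np.stack([P[m][:,0],P[m][:,1]],1).astype('f')), cv2.boxPoints(cv2.minAreaRect(P[m][:,:2].astype('f'))))
m=(Q[...,2]>.15)&(Q[...,2]<.17)&(a['range_z']>0); m[:160]=0;m[270:]=0;m[:,:178]=0;m[:,260:]=0
print(cv2.boxPoints(cv2.minAreaRect(Q[m][:,:2].astype('f'))))
for n,(u,v) in dict(peg=(357,200),green=(281,150),red=(430,195),weight=(391,216),cup=(413,240),beaker=(182,240),spare=(140,178)).items(): print(n,P[v,u])
E
```

```text
0.15 2338
((0.5334494113922119, -0.20193950831890106), (0.17819342017173767, 0.12459222972393036), 88.43914794921875) [[ 0.469 -0.289]
 [ 0.593 -0.293]
 [ 0.598 -0.115]
 [ 0.474 -0.111]]
0.168 15
((0.47604233026504517, -0.22317959368228912), (0.008149765431880951, 0.007865125313401222), 43.98491287231445) [[ 0.47  -0.223]
 [ 0.476 -0.229]
 [ 0.482 -0.223]
 [ 0.476 -0.218]]
[[ 0.473 -0.288]
 [ 0.861 -0.304]
 [ 0.868 -0.123]
 [ 0.48  -0.108]]
peg [ 0.519 -0.25  -0.003]
green [ 0.622 -0.048  0.14 ]
red [ 0.502 -0.403  0.137]
weight [ 0.465 -0.327  0.049]
cup [ 0.406 -0.391  0.005]
beaker [0.419 0.226 0.001]
spare [0.564 0.303 0.125]
```

View pics/a1.png

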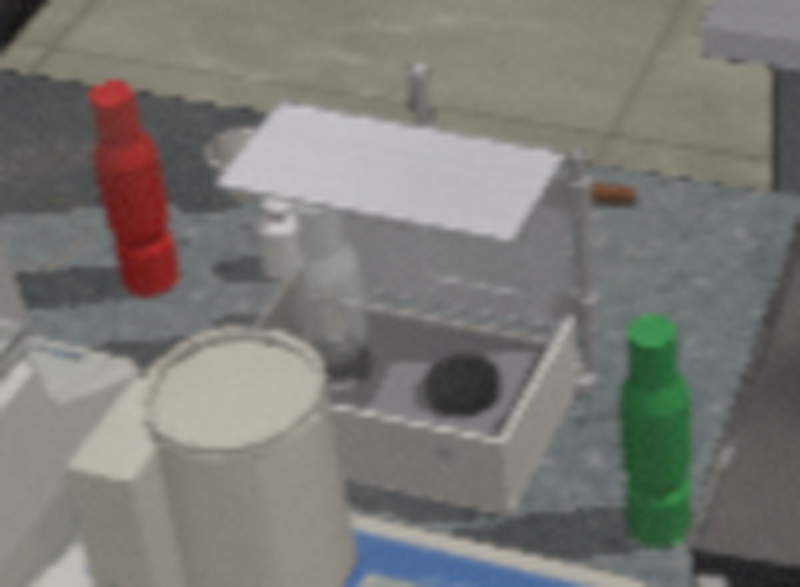

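View pics/b1.png

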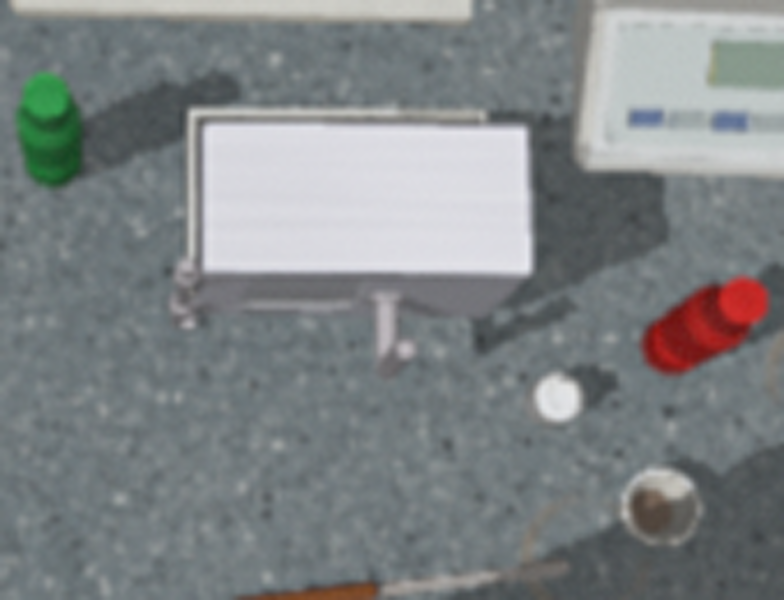

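```bash
python3 - <<'E'
from h import *
np.set_printoptions(precision=4,suppress=True)
b=dict(np.load('pics/t0.npz')); K=b['mtx'];R=cv2.Rodrigues(b['rvec'])[0];t=b['tvec'].ravel();C=-R.T@t
def ray(u,v,z):
    d=R.T@np.array([(u-K[0,2])/K[0,0],(v-K[1,2])/K[1,1],1]); return C+d*(z-C[2])/d[2]
cr=lambda x,y,z: ray(270+(x+.5)*170/784-.5,130+(y+.5)*130/600-.5,z)
for n,x,y,z in [('flBL',201,125,.161),('flBR',528,127,.161),('flFR',530,274,.161),('flFL',203,272,.161),('rimBL',190,110,.055),('rimB',485,111,.055),('rimL',190,255,.055),('peg',403,349,.172),('hingetopA',187,268,.16),('hingeA',185,315,.03),('hingeA55',185,315,.055),('hingeA38',185,300,.1)]: print(n,cr(x,y,z))
P=pts(b)
m=np.zeros(P.shape[:2],bool); m[150:206,304:314]=1
for v in range(184,203): print(v,[ '%.3f,%.3f,%.3f'%tuple(P[v,u]) for u in range(307,314,1)]) if v%3==0 else 0
E
```

```text
flBL [ 0.597  -0.1249  0.161 ]
flBR [ 0.5917 -0.2934  0.161 ]
flFR [ 0.5143 -0.2898  0.161 ]
flFL [ 0.5193 -0.1235  0.161 ]
rimBL [ 0.6362 -0.1249  0.055 ]
rimB [ 0.6312 -0.2933  0.055 ]
rimL [ 0.5512 -0.1223  0.055 ]
peg [ 0.4753 -0.2218  0.172 ]
hingetopA [ 0.5218 -0.1154  0.16  ]
hingeA [ 0.5214 -0.1196  0.03  ]
hingeA55 [ 0.5168 -0.1185  0.055 ]
hingeA38 [ 0.5167 -0.1166  0.1   ]
186 ['0.560,-0.115,-0.001', '0.561,-0.117,-0.003', '0.561,-0.120,-0.003', '0.525,-0.115,0.163', '0.526,-0.117,0.161', '0.557,-0.127,0.014', '0.553,-0.129,0.032']
189 ['0.552,-0.114,-0.003', '0.522,-0.111,0.142', '0.519,-0.113,0.156', '0.518,-0.115,0.161', '0.520,-0.118,0.152', '0.522,-0.121,0.143', '0.521,-0.123,0.147']
192 ['0.544,-0.114,-0.003', '0.518,-0.111,0.127', '0.516,-0.113,0.136', '0.516,-0.116,0.137', '0.518,-0.119,0.129', '0.540,-0.127,0.017', '0.520,-0.124,0.116']
195 ['0.311,-0.067,1.168', '0.519,-0.113,0.084', '0.519,-0.116,0.084', '0.519,-0.118,0.080', '0.522,-0.122,0.064', '0.521,-0.124,0.073', '0.520,-0.126,0.079']
198 ['0.517,-0.111,0.054', '0.516,-0.114,0.056', '0.516,-0.116,0.059', '0.517,-0.119,0.054', '0.525,-0.124,0.009', '0.527,-0.127,-0.001', '0.526,-0.130,0.002']
201 ['0.519,-0.113,-0.001', '0.519,-0.116,-0.003', '0.518,-0.119,-0.000', '0.518,-0.121,0.002', '0.518,-0.124,-0.001', '0.518,-0.127,0.003', '0.518,-0.130,-0.002']
```

apply_moves:
  plan: [0, 0, -6, 0.12, 0, 0, -6, 0.12, 0, 0, -6, 0.12, 0, 0, -6, 0.12, 23, -28, 0, 0, 23, -28, 0, 0, 23, -28, 0, 0, 23, -28, 0, 0, 23, -28, 0, 0, 23, -28, 0, 0, 23, -28, 0, 0, 23, -28, 0, 0, 23, -28, 0, 0, 20, -28, 0, 0, 0, 0, 0, 0, 0, 0, 0, 0]
  hand: 1

```text
time_s: 1.7
ee_pos: [0.4749, -0.221, 0.2019]
eef_rot: [-3.141, 0.001, -0.027]
force: [-0.5, -0.3, -0.4]
grip_width: 0.0941
grip_force: 0.0
```

```bash
python3 - <<'E'
from h import *
c=snap('wrist','w0'); print(c['mtx'],c['image'].shape,monitor.get_obs()['ee_pos'],monitor.get_obs()['eef_rot'])
b=dict(np.load('pics/t0.npz'));P=pts(b);np.set_printoptions(precision=3,suppress=True)
for u,v in[(300,120),(300,132),(350,132),(328,50),(328,85),(350,60),(350,90),(410,150)]:print(u,v,P[v,u])
E
```

```text
[[325.1922621    0.         278.54717857]
 [  0.         325.1922621  206.85535074]
 [  0.           0.           1.        ]] (420, 560, 3) [ 0.47456446 -0.22162505  0.20201591] [-3.14152754e+00  5.36405091e-04 -2.80046113e-02]
300 120 [ 0.73  -0.099  0.053]
300 132 [ 0.7   -0.098  0.044]
350 132 [ 0.696 -0.232  0.046]
328 50 [ 0.823 -0.161  0.249]
328 85 [ 0.785 -0.168  0.146]
350 60 [ 0.814 -0.216  0.215]
350 90 [ 0.793 -0.23   0.096]
410 150 [ 0.639 -0.386  0.055]
```

View pics/w0.png

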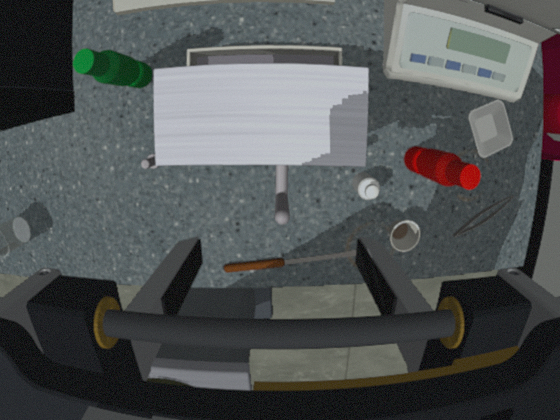

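The wrist view shows the peg top at (281,216), between the fingers. The fingertips are near (195,245) and (362,245). I'll cast rays to check the peg.

```bash
cat >> h.py <<'E'
def wray(c,u,v,z):
    K=c['mtx'];R=cv2.Rodrigues(np.array(c['rvec'],float))[0];C=-R.T@np.array(c['tvec'],float).ravel()
    a=np.array([u-K[0,2],v-K[1,2]]);r=np.hypot(*a);th=r/K[0,0];d=np.r_[a/r*np.sin(th),np.cos(th)]
    d=R.T@d; return C+d*(z-C[2])/d[2]
E
python3 - <<'E'
from h import *
c=dict(np.load('pics/w0.npz'))
print(wray(c,281,216,.172),wray(c,153,66,.161),wray(c,367,67,.161),wray(c,369,165,.161),wray(c,155,165,.161),wray(c,189,48,.055),wray(c,341,48,.055),wray(c,146,164,.16))
E
```

```text
[ 0.48151683 -0.22336707  0.172     ] [ 0.60252673 -0.12655663  0.161     ] [ 0.5943776  -0.29201613  0.161     ] [ 0.51772995 -0.29325196  0.161     ] [ 0.52309413 -0.12376626  0.161     ] [ 0.63953037 -0.12780917  0.055     ] [ 0.63273716 -0.2930823   0.055     ] [ 0.52427252 -0.11541456  0.16      ]
```

apply_moves:
  plan: [3, 1, 25, 0, 0, 0, 25, 0, 0, 0, 26, 0, 0, 0, 0, 0]
  hand: 0.2

```text
time_s: 2.15
ee_pos: [0.4758, -0.2227, 0.1234]
eef_rot: [-3.139, 0.005, -0.03]
force: [-0.9, -0.3, 0.5]
grip_width: 0.0654
grip_force: 0.0
```

apply_moves:
  plan: [0, 0, 0, 0, 0, 0, 0, 0, 0, 0, 0, 0, 0, 0, 0, 0, 0, 0, 0, 0, 0, 0, 0, 0]
  hand: -1
  squeeze: 12

```text
time_s: 2.75
ee_pos: [0.4779, -0.2224, 0.1265]
eef_rot: [3.141, -0.0, -0.028]
force: [-0.8, -0.4, 0.3]
grip_width: 0.0171
grip_force: 0.0
```

```bash
python3 - <<'E'
from h import *
o=monitor.get_obs();p=o['ee_pos'][:2];psi=o['eef_rot'][2];H=np.array([.5215,-.1145]);d=p-H;print(p,psi,np.hypot(*d))
R=lambda a:np.array([[np.cos(a),-np.sin(a)],[np.sin(a),np.cos(a)]])
T=np.array([[np.cos(psi),np.sin(psi)],[np.sin(psi),-np.cos(psi)]])
pts_=[T@(R(-.1*k)@d)*1000 for k in range(20)]
print(np.round(np.diff(pts_,axis=0),0).tolist(), (H+R(-1.9)@d))
E
```

```text
[ 0.47794828 -0.22238683] -0.028119736831159203 0.11634569784744919
[[-11.0, -5.0], [-10.0, -6.0], [-10.0, -7.0], [-9.0, -8.0], [-8.0, -8.0], [-7.0, -9.0], [-6.0, -10.0], [-5.0, -10.0], [-4.0, -11.0], [-3.0, -11.0], [-2.0, -11.0], [-1.0, -12.0], [0.0, -12.0], [2.0, -12.0], [3.0, -11.0], [4.0, -11.0], [5.0, -11.0], [6.0, -10.0], [7.0, -9.0]] [ 0.4334865  -0.03840831]
```

Still closing; wait, then pull part of the arc.

apply_moves:
  plan: [0, 0, 0, 0, 0, 0, 0, 0, 0, 0, 0, 0]

```text
time_s: 3.05
ee_pos: [0.4776, -0.2234, 0.1264]
eef_rot: [3.14, 0.0, -0.028]
force: [-2.8, -7.1, 1.3]
grip_width: 0.011
grip_force: 12.0
```

apply_moves:
  plan: [-11, -5, 0, 0, -10, -6, 0, 0, -10, -7, 0, 0, -9, -8, 0, 0, -8, -8, 0, 0, -7, -9, 0, 0, -6, -10, 0, 0]

```text
time_s: 3.75
ee_pos: [0.4175, -0.168, 0.1262]
eef_rot: [3.141, 0.001, -0.029]
force: [-3.1, -3.8, 1.2]
grip_width: 0.0114
grip_force: 12.0
```

Gripped (11 mm) with low forces. Continuing.

apply_moves:
  plan: [-5, -10, 0, 0, -4, -11, 0, 0, -3, -11, 0, 0, -2, -11, 0, 0, -1, -12, 0, 0, 0, -12, 0, 0, 2, -12, 0, 0, 3, -11, 0, 0, 4, -11, 0, 0, 5, -11, 0, 0, 5, -10, 0, 0, 0, 0, 0, 0, 0, 0, 0, 0]

```text
time_s: 5.05
ee_pos: [0.4264, -0.0455, 0.1262]
eef_rot: [-3.142, -0.001, -0.027]
force: [3.4, -2.2, -4.9]
grip_width: 0.0115
grip_force: 12.0
```

```bash
python3 - <<'E'
from h import *
c=snap('scene','s1')
cv2.imwrite('pics/a2.png',cv2.resize(c['image'][120:270,140:340,::-1],(800,600),interpolation=cv2.INTER_CUBIC))
E
```

```text
(no output)
```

View pics/a2.png

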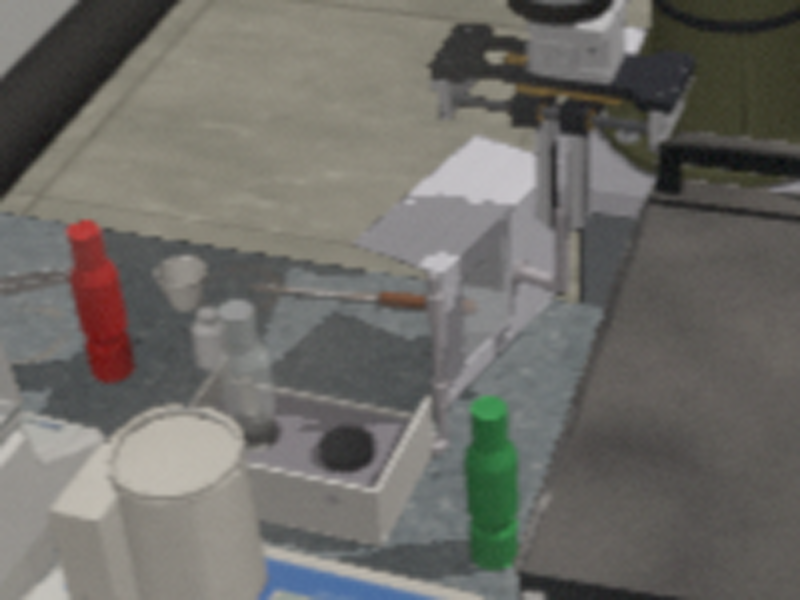

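The crop shows the door open about 1.8 rad, with its flange at (440,200). The lamp still stands at (245,370) and the plug is at (345,450). I'll release and go over to the lamp.

apply_moves:
  plan: [0, 0, 0, 0, 0, 0, 0, 0, 0, 0, 0, 0]
  hand: -0.3

```text
time_s: 5.4
ee_pos: [0.4258, -0.046, 0.1265]
eef_rot: [-3.142, -0.0, -0.029]
force: [-0.1, -0.3, -0.1]
grip_width: 0.0309
grip_force: 0.0
```

apply_moves:
  plan: [0, 0, -20, 0, 0, 0, -40, 0, 0, 0, -40, 0, 15, 40, 0, 0, 15, 40, 0, 0, 15, 40, 0, 0, 15, 40, 0, 0, 17, 38, 0, 0, 0, 0, 0, 0, 0, 0, 0, 0]

```text
time_s: 6.4
ee_pos: [0.4969, -0.2462, 0.2257]
eef_rot: [-3.141, 0.001, -0.029]
force: [-0.3, 0.5, 0.7]
grip_width: 0.033
grip_force: 0.0
```

```bash
python3 - <<'E'
from h import *
c=snap('wrist','w1'); print(monitor.get_obs()['ee_pos'],monitor.get_obs()['eef_rot'])
snap('top','t1')
E
```

```text
[ 0.49695026 -0.24552314  0.22612937] [-3.14115534e+00  4.13941916e-04 -2.84535425e-02]
```

View pics/w1.png

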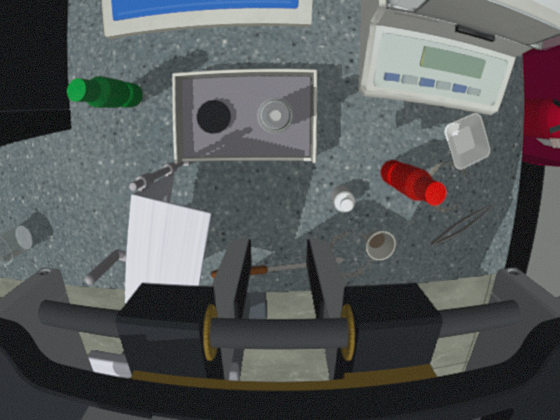

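The wrist view shows the lamp at (275,115), the plug at (213,116), the open door's flange at (165,250) and the rack's back rim from (175,74) to (316,71).

```bash
python3 - <<'E'
from h import *
c=dict(np.load('pics/w1.npz'));np.set_printoptions(precision=4,suppress=True)
print('win',wray(c,276,116,.15),'shoulder',wray(c,274,115,.095),'plug',wray(c,213.5,117,.042),'BL',wray(c,175,74,.055),'BR',wray(c,316,71,.055),wray(c,317,160,.055),'flange',[wray(c,*q,.161) for q in((132,195),(211,211))])
g=c['image'][85:150,235:315]; z=c['range_z'][85:150,235:315]
cv2.imwrite('pics/lc.png',cv2.resize(g[:,:,::-1],(640,520),interpolation=cv2.INTER_CUBIC))
b=dict(np.load('pics/t1.npz'));P=pts(b)
for v,u in np.argwhere((P[...,2]>.125)&(P[...,2]<.16)): 
    if 310<u<400 and 140<v<200: print(u,v,P[v,u])
E
```

```text
win [ 0.5786 -0.2467  0.15  ] shoulder [ 0.5805 -0.2443  0.095 ] plug [ 0.5825 -0.1711  0.042 ] BL [ 0.6376 -0.1289  0.055 ] BR [ 0.6317 -0.2932  0.055 ] [ 0.5276 -0.2922  0.055 ] flange [array([ 0.5165, -0.1129,  0.161 ]), array([ 0.4993, -0.1873,  0.161 ])]
360 161 [ 0.5871 -0.238   0.148 ]
312 188 [ 0.5244 -0.1206  0.1435]
311 189 [ 0.5187 -0.1173  0.1594]
312 189 [ 0.5212 -0.1203  0.1468]
311 190 [ 0.5191 -0.1179  0.1456]
312 190 [ 0.5188 -0.1202  0.1469]
311 191 [ 0.5166 -0.1178  0.146 ]
312 191 [ 0.5198 -0.1211  0.1299]
315 193 [ 0.5088 -0.1264  0.1596]
319 193 [ 0.509  -0.136   0.1574]
312 194 [ 0.5065 -0.1193  0.16  ]
313 194 [ 0.5065 -0.1216  0.1599]
314 194 [ 0.5065 -0.124   0.1595]
316 194 [ 0.5063 -0.1287  0.1597]
317 194 [ 0.5066 -0.1311  0.1582]
318 194 [ 0.5062 -0.1334  0.1599]
323 194 [ 0.5061 -0.1452  0.1591]
317 195 [ 0.5039 -0.131   0.1595]
318 195 [ 0.5039 -0.1334  0.1592]
323 195 [ 0.5037 -0.1451  0.1588]
311 196 [ 0.502  -0.1168  0.1589]
312 196 [ 0.5019 -0.1192  0.1591]
314 196 [ 0.5018 -0.1239  0.159 ]
320 196 [ 0.5013 -0.138   0.1596]
321 196 [ 0.5014 -0.1404
[... 159 characters left out ...]
993 -0.1214  0.1595]
316 197 [ 0.4991 -0.1285  0.1598]
318 197 [ 0.4991 -0.1332  0.1595]
322 197 [ 0.499  -0.1426  0.1587]
323 197 [ 0.4988 -0.1449  0.1595]
324 197 [ 0.4988 -0.1473  0.1593]
325 197 [ 0.4988 -0.1497  0.1589]
335 197 [ 0.4983 -0.1732  0.1586]
315 198 [ 0.4968 -0.126   0.1597]
319 198 [ 0.4966 -0.1354  0.1598]
322 198 [ 0.4965 -0.1425  0.1595]
326 198 [ 0.4963 -0.1519  0.1593]
331 198 [ 0.4965 -0.1639  0.1566]
315 199 [ 0.4947 -0.1261  0.158 ]
317 199 [ 0.4944 -0.1307  0.1592]
319 199 [ 0.4943 -0.1354  0.1592]
325 199 [ 0.4938 -0.1494  0.1598]
327 199 [ 0.4937 -0.1541  0.1599]
328 199 [ 0.4938 -0.1565  0.1592]
331 199 [ 0.4936 -0.1635  0.1593]
334 199 [ 0.4935 -0.1706  0.1591]
```

View pics/lc.png

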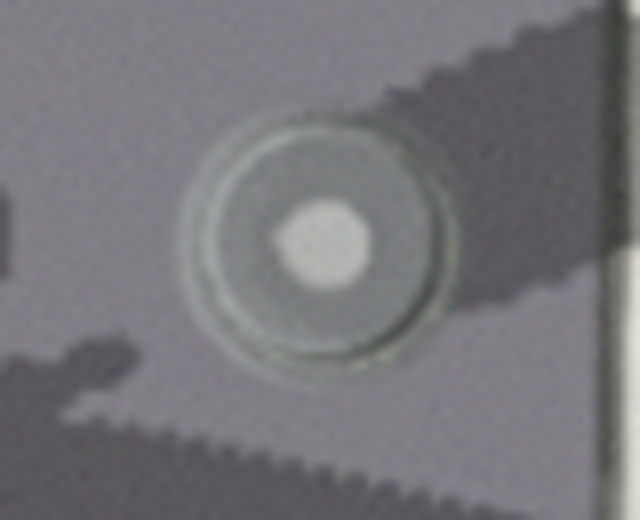

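apply_moves:
  plan: [20, 0, 0, 0, 20, 0, 0, 0, 20, 0, 0, 0, 21, -1, 0, 0, 0, 0, 0, 0, 0, 0, 0, 0, 0, 0, 0, 0, 0, 0, 40, 0, 0, 0, 40, 0, 0, 0, 40, 0, 0, 0, 30, 0, 0, 0, 12, 0, 0, 0, 0, 0, 0, 0, 0, 0]
  hand: 1

```text
time_s: 7.9
ee_pos: [0.5788, -0.2476, 0.0662]
eef_rot: [3.141, -0.002, -0.028]
force: [-0.6, -0.7, 0.5]
grip_width: 0.0937
grip_force: 0.0
```

apply_moves:
  plan: [0, 0, 0, 0, 0, 0, 0, 0, 0, 0, 0, 0, 0, 0, 0, 0, 0, 0, 0, 0, 0, 0, 0, 0, 0, 0, 0, 0, 0, 0, 0, 0, 0, 0, 0, 0, 0, 0, 0, 0]
  hand: -1
  squeeze: 10

```text
time_s: 8.9
ee_pos: [0.5782, -0.2472, 0.0642]
eef_rot: [-3.142, 0.0, -0.028]
force: [-0.8, -0.1, -0.7]
grip_width: 0.0359
grip_force: 10.0
```

apply_moves:
  plan: [0, 0, -8, 0, 0, 0, -10, 0, 0, 0, -10, 0, 0, 0, -10, 0, 0, 0, 0, 0, 0, 0, 0, 0, 0, 0, 0, 0, 0, 0, 0, 0]

```text
time_s: 9.7
ee_pos: [0.578, -0.2471, 0.1017]
eef_rot: [-3.141, 0.001, -0.028]
force: [-0.5, 0.6, -1.4]
grip_width: 0.0358
grip_force: 10.0
```

```bash
python3 - <<'E'
from h import *
c=snap('scene','s2')
cv2.imwrite('pics/a3.png',cv2.resize(c['image'][120:270,120:320,::-1],(800,600),interpolation=cv2.INTER_CUBIC))
E
```

```text
(no output)
```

View pics/a3.png

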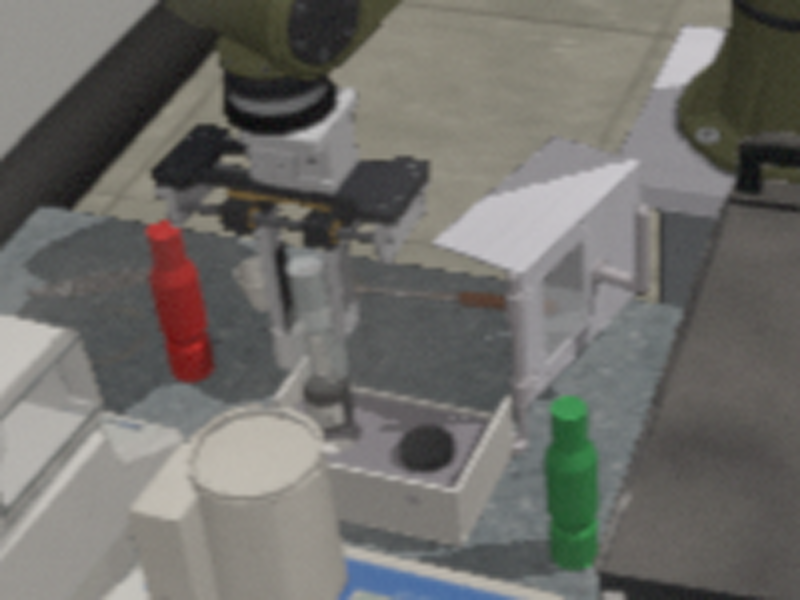

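The crop shows the lamp held upright, with its foot clear of the socket at about (330,390). The pads leave it free to pivot, so I'll tip it over the inner edge of the rack's back wall.

apply_moves:
  plan: [8, 0, 2, 0, 8, 0, 3, 0, 8, 0, 3, 0, 9, 0, 3, 0, 0, 0, 0, 0, 5, 0, -1, 0, 5, 0, -1, 0, 5, 0, 0, 0, 5, 0, -1, 0, 5, 0, 0, 0, 5, 0, 1, 0, 0, 0, 0, 0]
  squeeze: 6

```text
time_s: 10.95
ee_pos: [0.6416, -0.2489, 0.093]
eef_rot: [-3.142, 0.0, -0.028]
force: [0.2, 0.2, -0.7]
grip_width: 0.0359
grip_force: 6.0
```

```bash
python3 - <<'E'
from h import *
c=snap('scene','s3')
cv2.imwrite('pics/a4.png',cv2.resize(c['image'][120:270,120:320,::-1],(800,600),interpolation=cv2.INTER_CUBIC))
E
```

```text
(no output)
```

View pics/a4.png

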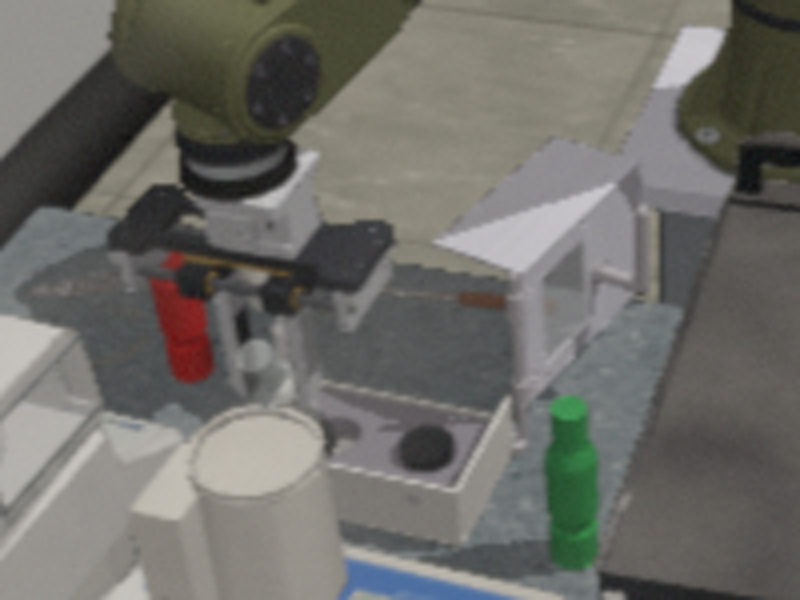

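The crop shows the lamp pivoting as planned: the window end at (255,355) leans toward the camera and the foot at (325,430) is held back by the wall. I'll finish the arc, firm the grip and lift.

apply_moves:
  plan: [5, 0, 1, 0, 5, 0, 2, 0, 4, 0, 2, 0, 4, 0, 2, 0, 4, 0, 3, 0, 4, 0, 3, 0, 3, 0, 3, 0, 0, 0, 0, 0]

```text
time_s: 11.8
ee_pos: [0.6703, -0.2497, 0.0765]
eef_rot: [-3.141, 0.001, -0.028]
force: [-0.7, -0.1, -1.4]
grip_width: 0.0361
grip_force: 6.0
```

apply_moves:
  plan: [0, 0, 0, 0, 0, 0, 0, 0, 0, 0, -10, 0, 0, 0, -20, 0, 0, 0, -30, 0, 0, 0, -30, 0, -20, 0, -30, 0, -20, 0, -20, 0, 0, 0, 0, 0, 0, 0, 0, 0, 0, 0, 0, 0]
  squeeze: 18

```text
time_s: 12.9
ee_pos: [0.6303, -0.2485, 0.2161]
eef_rot: [-3.141, 0.001, -0.028]
force: [0.4, -0.3, -2.1]
grip_width: 0.0359
grip_force: 18.0
```

```bash
python3 - <<'E'
from h import *
np.set_printoptions(precision=3,suppress=True)
o=monitor.get_obs(); p=o['ee_pos']; print(p,o['grip_width'],o['grip_force'])
G=p+[0,0,.0188]
for n in('scene','top'):
    c=snap(n,n[0]+'9');P=pts(c);D=P-G
    m=(abs(D[...,1])<.016)&(np.hypot(D[...,0],D[...,2])<.073)&(c['range_z']>0)
    Q=D[m][:,[0,2]]; print(n,len(Q))
    if len(Q)>8:
        l=cv2.fitLine(Q.astype('f'),cv2.DIST_HUBER,0,.01,.01).ravel(); print(l,np.degrees(np.arctan2(l[0],l[1])))
        print(Q[np.argsort(Q[:,0])][::max(1,len(Q)//40)]*1000)
E
```

```text
[ 0.63  -0.249  0.216] 0.035884895377809714 17.983237984590232
scene 247
[0.696 0.718 0.018 0.02 ] 44.07033
[[-65.285 -21.582]
 [-51.591 -45.606]
 [-43.009 -39.223]
 [-37.844 -35.6  ]
 [-26.58  -24.142]
 [ -8.349 -15.509]
 [ -5.43   33.502]
 [ -3.003  29.661]
 [ -0.175  -6.034]
 [  1.455  32.587]
 [  4.034  39.726]
 [  5.401   1.816]
 [  6.836  33.022]
 [  7.954  24.719]
 [  9.723  27.12 ]
 [ 11.813  12.516]
 [ 13.576  23.176]
 [ 16.193  33.877]
 [ 17.248  28.791]
 [ 19.192  17.389]
 [ 20.273  39.249]
 [ 21.239  18.512]
 [ 23.662  36.028]
 [ 24.463  47.349]
 [ 25.234  27.661]
 [ 29.106  39.801]
 [ 31.926  25.551]
 [ 32.638  42.078]
 [ 33.749  50.418]
 [ 34.348  37.089]
 [ 35.796  50.538]
 [ 36.766  46.983]
 [ 37.962  32.584]
 [ 38.517  46.376]
 [ 39.589  39.741]
 [ 40.617  40.205]
 [ 41.533  44.443]
 [ 42.837  41.321]
 [ 43.942  42.702]
 [ 44.64   40.603]
 [ 46.245  34.53 ]
 [ 48.082  35.504]]
top 0
```

```bash
cat >> h.py <<'E'
def wpts(c):
    K=c['mtx'];R=cv2.Rodrigues(np.array(c['rvec'],float))[0];z=c['range_z']
    v,u=np.mgrid[:z.shape[0],:z.shape[1]];x=u-K[0,2];y=v-K[1,2];r=np.hypot(x,y)+1e-9;t=np.tan(r/K[0,0])
    return (np.stack([x/r*t*z,y/r*t*z,z],-1)-np.array(c['tvec'],float).ravel())@R
def lamp(tag=''):
    o=monitor.get_obs(); G=o['ee_pos']+[0,0,.0188]
    w=snap('wrist','w'+tag); s=snap('scene','s'+tag); out=[]
    for n,c,P in(('w',w,wpts(w)),('s',s,pts(s))):
        D=(P-G)*1000; m=(abs(D[...,1])<14)&(np.hypot(D[...,0],D[...,2])<85)&(c['range_z']>0)
        v,u=np.nonzero(m); out.append((n,np.c_[u,v,D[m],c['image'][m]]))
    return G,out
E
python3 - <<'E'
from h import *
np.set_printoptions(precision=0,suppress=True,linewidth=120,threshold=99999)
G,out=lamp('10'); print(G)
for n,q in out:
    q=q[abs(q[:,3])<4]; print(n,len(q)); q=q[np.lexsort((q[:,0],q[:,1]))]; print(q[::max(1,len(q)//60)].astype(int).tolist())
E
```

```text
[ 1. -0.  0.]
w 2107
[[273, 182, 48, 0, 34, 79, 82, 78], [278, 184, 48, -1, 35, 145, 150, 144], [279, 186, 47, -1, 36, 160, 165, 160], [280, 188, 46, -2, 37, 132, 135, 135], [281, 190, 45, -2, 39, 133, 135, 138], [282, 192, 45, -3, 39, 132, 133, 135], [267, 195, 44, 3, 41, 130, 132, 134], [268, 197, 43, 3, 41, 128, 133, 134], [269, 199, 42, 2, 43, 134, 133, 138], [270, 201, 42, 2, 44, 131, 137, 135], [269, 203, 41, 2, 45, 136, 136, 139], [268, 205, 40, 3, 46, 136, 139, 140], [268, 207, 40, 3, 47, 136, 139, 139], [267, 209, 39, 3, 47, 132, 136, 135], [268, 211, 38, 3, 48, 139, 144, 139], [267, 213, 37, 3, 48, 148, 152, 146], [284, 214, 37, -3, 49, 178, 182, 176], [283, 216, 36, -3, 50, 183, 185, 179], [282, 218, 35, -2, 50, 182, 188, 180], [281, 220, 35, -2, 51, 179, 186, 177], [280, 222, 34, -1, 51, 185, 189, 180], [279, 224, 33, -1, 52, 174, 179, 174], [278, 226, 32, -1, 51, 168, 173, 168], [277, 228, 31, 0, 51, 166, 171, 167], [279, 230, 30, -1, 51, 168, 172, 168], [280, 232, 29, -1, 49, 132, 134, 132], [281, 234, 28, -2, 49, 115, 118, 119], [282, 236, 26, -2, 47, 124, 127, 127], [
[... 2344 characters left out ...]
 44, 111, 111, 109], [175, 179, 42, -3, 40, 140, 141, 138], [176, 179, 43, 0, 41, 134, 135, 133], [177, 179, 43, 3, 42, 115, 117, 115], [175, 180, 45, -1, 39, 133, 134, 131], [176, 180, 44, 0, 39, 133, 135, 132], [175, 181, 48, 0, 39, 123, 126, 124], [176, 181, 46, 0, 37, 126, 127, 125], [175, 182, 47, -1, 34, 105, 108, 106], [176, 182, 48, 1, 36, 104, 105, 105], [180, 183, 25, -1, 16, 91, 93, 91], [181, 183, 24, 1, 16, 95, 96, 95], [182, 183, 24, 3, 16, 106, 108, 107], [181, 184, 21, -1, 10, 103, 104, 101], [182, 184, 24, 3, 13, 114, 114, 112], [183, 184, 20, 3, 10, 127, 127, 124], [182, 185, 19, 0, 6, 133, 132, 126], [183, 185, 20, 3, 7, 134, 131, 128], [194, 187, -38, 1, -41, 76, 75, 72]]
```

Profile fits: the lamp is at about 50.5° and held well. That passes but sits low in the band, so I'll go back to the wall for another 10°.

apply_moves:
  plan: [20, 0, 20, 0, 20, 0, 30, 0, 0, 0, 30, 0, 0, 0, 30, 0, 0, 0, 20, 0, 0, 0, 8, 0, 0, 0, 0, 0]

```text
time_s: 13.8
ee_pos: [0.6699, -0.2496, 0.0781]
eef_rot: [-3.141, 0.002, -0.028]
force: [0.1, -0.7, -1.6]
grip_width: 0.0355
grip_force: 18.0
```

apply_moves:
  plan: [0, 0, 1, 0, 0, 0, 1, 0, 2, 0, 1, 0, 2, 0, 2, 0, 2, 0, 2, 0, 2, 0, 2, 0, 0, 0, 0, 0]
  squeeze: 6

```text
time_s: 14.5
ee_pos: [0.6783, -0.2499, 0.0698]
eef_rot: [-3.141, 0.0, -0.028]
force: [-0.9, 0.7, -0.2]
grip_width: 0.036
grip_force: 6.0
```

apply_moves:
  plan: [0, 0, 0, 0, 0, 0, 0, 0, 0, 0, 0, 0, 0, 0, -10, 0, 0, 0, -20, 0, 0, 0, -30, 0, 0, 0, -30, 0, -20, 0, -30, 0, -20, 0, -30, 0, 0, 0, 0, 0, 0, 0, 0, 0, 0, 0, 0, 0]
  squeeze: 20

```text
time_s: 15.7
ee_pos: [0.6382, -0.2487, 0.219]
eef_rot: [-3.141, 0.002, -0.028]
force: [0.1, -0.0, -0.5]
grip_width: 0.0355
grip_force: 20.0
```

```bash
cat > chk.py <<'E'
import sys
from h import *
np.set_printoptions(precision=3,suppress=True)
G,out=lamp(sys.argv[1]); q=out[0][1]; q=q[abs(q[:,3])<3]
for lo,hi in((-45,-12),(33,55)):   # tube upper side; end face region
    m=(q[:,2]>lo)&(q[:,2]<hi); l=cv2.fitLine(q[m][:,[2,4]].astype('f'),cv2.DIST_HUBER,0,.01,.01).ravel(); print(lo,m.sum(),l,np.degrees(np.arctan2(abs(l[0]),abs(l[1]))))
q=q[np.argsort(q[:,1])]; print(q[::len(q)//40,[2]].ravel().astype(int).tolist()); print(q[::len(q)//40,[4]].ravel().astype(int).tolist())
o=monitor.get_obs(); print(G,o['ee_pos'],o['grip_width'],o['grip_force'],o['time_s'])
E
python3 chk.py 11
```

```text
-45 280 [  0.864   0.503 -24.365  17.135] 59.78058
33 601 [ 0.568 -0.823 44.553 38.95 ] 34.641605
[51, 50, 49, 48, 47, 45, 44, 43, 42, 41, 40, 39, 37, 35, 33, 31, 29, 27, 25, 23, 20, 18, 15, 13, 11, 8, 7, 4, 2, 0, -2, -6, -10, -14, -18, -21, -27, -32, -37, -44, -53]
[26, 29, 31, 33, 35, 38, 39, 41, 42, 44, 46, 47, 46, 45, 42, 41, 40, 40, 38, 37, 36, 34, 32, 32, 31, 31, 32, 30, 31, 30, 29, 27, 25, 21, 19, 19, 14, 11, 9, 4, -3]
[ 0.638 -0.249  0.238] [ 0.638 -0.249  0.219] 0.03575091331148449 19.99784581916174 15.8
```

apply_moves:
  plan: [0, 0, 0, 0, 0, 0, 0, 0, 0, 0, 0, 0, 0, 0, 0, 0, 0, 0, 0, 0, 0, 0, 0, 0, 0, 0, 0, 0]

```text
time_s: 16.5
ee_pos: [0.6382, -0.249, 0.2203]
eef_rot: [-3.142, -0.0, -0.028]
force: [0.2, 0.4, -0.7]
grip_width: 0.0354
grip_force: 20.0
```

```bash
python3 chk.py 12; python3 - <<'E'
from h import *
a=pts(dict(np.load('pics/s2.npz')));b=pts(dict(np.load('pics/s12.npz')))
d=np.linalg.norm(a-b,axis=2)[165:215,235:285]; print('door region change',np.median(d),np.percentile(d,95))
E
```

```text
-45 283 [  0.863   0.506 -26.389  15.966] 59.599354
33 604 [ 0.568 -0.823 44.422 39.18 ] 34.60411
[51, 50, 49, 48, 46, 46, 44, 43, 42, 41, 40, 38, 37, 35, 33, 32, 29, 27, 24, 22, 19, 18, 15, 13, 10, 9, 6, 4, 2, 0, -2, -6, -10, -13, -18, -22, -25, -31, -36, -42, -53]
[26, 29, 30, 33, 35, 39, 39, 42, 42, 45, 46, 46, 46, 44, 43, 43, 39, 40, 37, 36, 34, 35, 32, 32, 31, 31, 31, 30, 30, 31, 30, 27, 25, 23, 20, 18, 16, 12, 9, 6, -3]
[ 0.638 -0.249  0.239] [ 0.638 -0.249  0.22 ] 0.035845002884299676 19.99792270566104 16.6
door region change 0.0028806448236258705 0.011226053017052916
```

Steady near 59°, and the door hasn't moved.

```bash
python3 -c "
from station import ctrl
print(ctrl.hand_in())"
```

```text
the job is handed in; nothing more can be done
None
```

I handed the job in at about 17 s; no verdict came back. By my camera measurements the guard door is open about 1.77 rad, and the lamp is held still, tipped about 59° with the window end up and its centre about 0.24 m above the worktop.

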